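# Unhook the aspergillum from its keyhole rack and stand it in the pail

### The job

Take the brass aspergillum off the rack: slide it along its keyhole slot to the wide end and lift it straight up and out. Then carry it to the holy-water pail and lower it head down to the bottom before letting go, so that it stays leaning in the pail. Leave the black-handled candle snuffer hanging where it is and the pail standing upright close to where it was.

Things in the scene. Friction and masses are not known exactly. Their poses are not given: they have to be found in the camera images.
- aspergillum_grip (a point): Centre of the handle (22 mm across, 65 mm long) of the all-brass sprinkler, 178 mm long, 0.3 kg, round about its z axis, hanging head down. Top end 40.5 mm above this point. Below the handle: stem 8 mm across; collar 36 mm across resting on the rack's board, its underside 62.5 mm below this point; stem; ball head, its underside 137.5 mm below this point.
- aspergillum_head (a point): Centre of the aspergillum's ball head (28 mm across, dark spots), at the lower end of the stem, 123.5 mm below the handle centre along the tool's axis; 61 mm under the collar's underside.
- rack: Fixed dark wooden board, 130 (x) by 240 (y) by 8 mm, top 100 mm above the bench, a leg at each y end. Origin on the bench under its centre. Two keyholes at y = +55 and -55 mm: wide end 48 mm across centred at x = -25 mm, and from it a 16 mm slot in +x, closed at x = 35 mm. A tool hangs in each at x = 12 to 28 mm; which is where changes. Heads pass only the wide end.
- pail: Loose round brass pail, empty, 0.9 kg, 100 mm high, 110 mm across at the rim, 84 mm at the foot, wall 4 mm, inner floor 6 mm above its underside; thin steel bail folded down on its -x side. Origin at the centre of its underside, z up.
- snuffer_grip (a point): Candle snuffer with a black handle and steel bell, hanging in the other keyhole. This point is the centre of its short handle (22 mm across, 25 mm long), 22.5 mm above the board's top; the snuffer's top end is 20.5 mm above this point, 43 mm above the board, and its collar and head are like the aspergillum's. To be left hanging where it is.
Things that resemble listed ones, but are neither listed nor needed, are in the scene too. What is shaped like the part that bears aspergillum_grip but green is not meant. What is shaped like the pail but pink is not meant.

How it is judged:
On the way, in this order (a step that is already met when the one before it is completed fails the run):
1. the aspergillum is slid to the wide end of its keyhole, its head still under the board (x of aspergillum_head in the frame of rack between -0.042 and -0.012 m and z of aspergillum_head in the frame of rack below 0.085 m), for 0.1 s.
2. the aspergillum is lifted free, its head clear above the board (z of aspergillum_head in the frame of rack above 0.115 m), for 0.1 s.
At the end, for the whole second after the job is handed in: The released aspergillum leans head down in the pail: head centre under 45 mm above the pail's underside and within 45 mm of its axis, tool under 57 degrees from upright; the pail is at rest, upright within 6 degrees and within 50 mm of its start (z of aspergillum_head in the frame of pail between 0 and 0.045 m and horizontal distance between aspergillum_head and pail below 0.045 m and angle between aspergillum_grip's own z axis and vertical below 1 rad and linear speed of pail below 0.03 m/s and angle between pail's own z axis and vertical below 0.1 rad and distance of pail from where it was at the start of the episode below 0.05 m); the robot touches nothing.
It fails at once if the aspergillum is dropped towards the pail: let go over it with its head centre more than 50 mm above the pail's underside (horizontal distance between aspergillum_head and pail below 0.06 m and z of aspergillum_head in the frame of pail above 0.05 m and contact force between the fingers and aspergillum below 0.05 N).
It fails at once if the snuffer is moved more than 20 mm (distance of snuffer_grip from where it was at the start of the episode above 0.02 m).
It fails at once if the pail is tipped over (angle between pail's own z axis and vertical above 0.6 rad).
It also fails if it takes over 45 s, if anything falls off the work surface, if the arm or the gripper's body presses on something with over 40 N, if the wrist force passes 120 N, or if a joint passes its speed limit or range.

### The arm

A 6-joint arm with a two-finger parallel gripper is mounted at the origin on the work surface. World frame = base frame: x ahead of the robot, y to its left, z up, the work surface at z = 0. Lengths are in m, angles in rad, forces in N, time in s.
With the tool pointing down it reaches from about 0.25 to 0.725 m from the base axis. Payload 4 kg.
Tool frame: the origin (TCP) lies midway between the tips of the shut fingers; the grasp point (between the pads) lies 19 mm behind it; z points along the fingers, y is the line along which they close (so a half turn about z gives the same grasp; the last joint's range is limited). The gripper opens to 85 mm and grips with 20 to 120 N. Pads are 22 mm wide; open, the fingers measure 114 mm over their backs; the gripper's body (76 mm by 85 mm) begins 54 mm behind the grasp point. The pads swing forward as they close: fully open they stand 13 mm farther back than shut.
Start: joints at [0, 0.241, 0.005, 1.335, 0, 1.571], TCP at [0.5, -0, 0.231] pointing down, gripper open.
Joint ranges: [-2.72, 2.72], [-1.05, 1.87], [-1.09, 1.28], [-1.99, 2.15], [-1.42, 1.44], [-3.14, 3.14]. Speed limits (rad/s): [2.79, 2.79, 3.14, 3.14, 3.14, 3.14].

### API

Orientations are given as a unit quaternion [x, y, z, w].
In Python, from workcell import monitor, vision, job gives the robot as it stands.
- The arm moves only by the tool move_arm, never from a script. Its argument "moves" is a list that holds one entry, the list of rows, each a list of 5 numbers: the shift along the world's x, y, z in m, then the turn about the world's z in degrees, then the opening in per cent of the stroke, from 0 (shut) to 100 (fully open). In form: [[[x, y, z, turn, gripper], ...]]. A call has 1 to 5 rows; each row is the pose to reach, as a shift and turn from the pose commanded when the call began; what a row does not reach only later rows make up. A row lasts 1/8 s, in which the tool goes at most 62.5 mm and 10.7 degrees, less where a joint would pass 70% of its speed; a pose out of reach is approached as far as the arm can. A call with a gripper value outside its range is refused whole. The fingers move at their own pace and stop on an object; the grip force is fixed at half the most. Time passes only in rows, so rows that repeat a pose let the fingers close. It gives the time, the measured TCP pose, the force, the opening and the grip force at its end, in the units of the state.
- monitor.get_obs(): the state, without advancing time (a new reading comes with each control period).
- vision.camera(name): name is "scene" or "side" or "wrist"; returns a dict with "color" (384x512x3 uint8, red, green, blue), "camera_matrix" (3x3 intrinsics, pixels), "k1" (the pictures are not rectified: a ray, as slopes to the right and down, at radius r is drawn at 1 + k1 r^2 times it, then the intrinsics apply), "eye" and "attitude" of the camera in the world; the wrist camera has in their place "hand_eye" (4x4, takes a point from camera to tool coordinates, whose origin is the TCP and whose axes are the flange's). Camera axes: x right, y up, looking along -z (the intrinsics and any distortion apply to the point x, -y, -z); pixel columns grow to the right and rows downward; lengths in m; the calibration is good to about 2 mm. A picture is of the moment at which its call begins: read the wrist's pose just before it. There is no depth.
- job.job_done(): hands the job in; it is judged then, once.
The state is a dict: "clock": time; "joint_pos": joint angles; "joint_vel": joint speeds; "tau": joint torques, N m; "eef_pos": TCP position; "tool_rot": TCP orientation; "ft_force": force on the tool from outside, world axes, zero at the start; "ft_torque": the same for the moment, N m; "grip_width": finger opening in m; "grasp_force": force on a finger pad.
Only numpy, scipy, OpenCV 4.12 (cv2) and the standard library are available. Lean on these libraries where they do the work, as an engineer would, in place of code of your own. Each camera call takes 0.05 s, during which the arm holds its last target. There are 200 camera calls.

## Working session

There is one attempt and no reset: what is moved stays moved. The work goes in short steps, Python scripts to look and compute and a tool call to move; the robot and the scene stay as the last step left them, time stands still between calls to the robot, and variables do not carry over. Pictures are saved under pics/ and viewed, at most 10 in all, crops included, and the job is handed in when it is done.

Besides the shell and the picture viewer there is one more tool, called after "Emit:" by a JSON object that holds its "api" and its "payload". move_arm: Moves the arm, as the interface text tells. Its arguments: {"type":"object","properties":{"moves":{"type":"array","items":{"type":"array","items":{"type":"array","items":{"type":"number"}}}}},"required":["moves"]}

```bash
mkdir -p pics
cat > h.py <<'E'
import numpy as np, cv2
from scipy.spatial.transform import Rotation as R
from workcell import monitor, vision, job
def snap(n):
    o=monitor.get_obs(); c=vision.camera(n)
    if 'eye' in c:
        a=np.array(c['attitude'],float)
        c['R']=a if a.shape==(3,3) else R.from_quat(a).as_matrix(); c['p']=np.array(c['eye'],float)
    else:
        T=np.eye(4); T[:3,:3]=R.from_quat(o['tool_rot']).as_matrix(); T[:3,3]=o['eef_pos']
        T=T@np.array(c['hand_eye']); c['R']=T[:3,:3]; c['p']=T[:3,3]
    return c
def save(c,f,crop=None,s=1):
    im=c['color'][:,:,::-1]
    if crop: im=im[crop[1]:crop[3],crop[0]:crop[2]]
    cv2.imwrite(f,cv2.resize(im,None,fx=s,fy=s,interpolation=cv2.INTER_CUBIC))
def ray(c,u,v):
    d=cv2.undistortPoints(np.array([[[u,v]]],float),np.array(c['camera_matrix'],float),np.array([c['k1'],0,0,0.]))[0,0]
    return c['R']@np.array([d[0],-d[1],-1.])
def atz(c,u,v,z):
    d=ray(c,u,v); return c['p']+d*(z-c['p'][2])/d[2]
def proj(c,P):
    q=(np.atleast_2d(P)-c['p'])@c['R']; q=q*[1,-1,-1]
    return cv2.projectPoints(q,np.zeros(3),np.zeros(3),np.array(c['camera_matrix'],float),np.array([c['k1'],0,0,0.]))[0][:,0]
def tri(obs):
    A=np.zeros((3,3));b=np.zeros(3)
    for c,u,v in obs:
        d=ray(c,u,v);d/=np.linalg.norm(d);M=np.eye(3)-np.outer(d,d);A+=M;b+=M@c['p']
    return np.linalg.solve(A,b)
E
python3 - <<'E'
from h import *
import pickle
D={n:snap(n) for n in('scene','side','wrist')}
for n,c in D.items(): print(n,c['p'].round(3),c['R'].round(2).tolist(),c['k1'])
pickle.dump(D,open('d.pkl','wb'))
save(D['scene'],'pics/a.png',s=1.5);save(D['side'],'pics/b.png',s=1.5)
print(monitor.get_obs())
E
```

```text
scene [ 1.17  -0.345  0.593] [[0.46, -0.48, 0.75], [0.89, 0.26, -0.38], [-0.02, 0.84, 0.54]] -0.02559272193312974
side [0.108 0.651 0.688] [[-0.85, 0.3, -0.43], [-0.53, -0.5, 0.69], [-0.01, 0.81, 0.58]] -0.09687473026027905
wrist [0.499 0.073 0.374] [[1.0, 0.0, 0.0], [-0.0, 0.96, 0.29], [-0.0, -0.29, 0.96]] -0.025927237461872664
{'clock': 0.15, 'joint_pos': array([ 7.29728418e-06,  2.41235718e-01,  4.05908333e-03,  1.33522063e+00,
       -5.61582970e-06,  1.57080839e+00]), 'joint_vel': array([-0.00035678, -0.00174065,  0.00202753,  0.00031289, -0.00125173,
        0.00043079]), 'tau': array([-1.62746033e-03, -3.72633219e+01,  2.52638429e+01,  1.23480460e-02,
       -1.30651040e-05,  1.49362950e-05]), 'eef_pos': array([4.99524864e-01, 1.94077057e-06, 2.30629272e-01]), 'tool_rot': array([ 7.07108237e-01,  7.07104872e-01, -5.68006817e-04, -5.64024870e-04]), 'ft_force': array([ 0.18252276, -0.36492547,  0.57493448]), 'ft_torque': array([0.04855086, 0.01958118, 0.00966467]), 'grasp_force': 0.0, 'grip_width': 0.08519421978184953}
```

View pics/a.png

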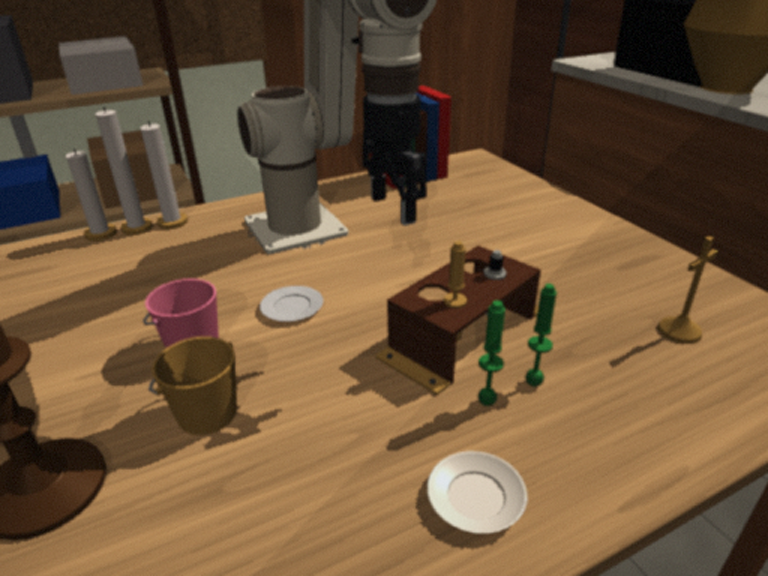

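View pics/b.png

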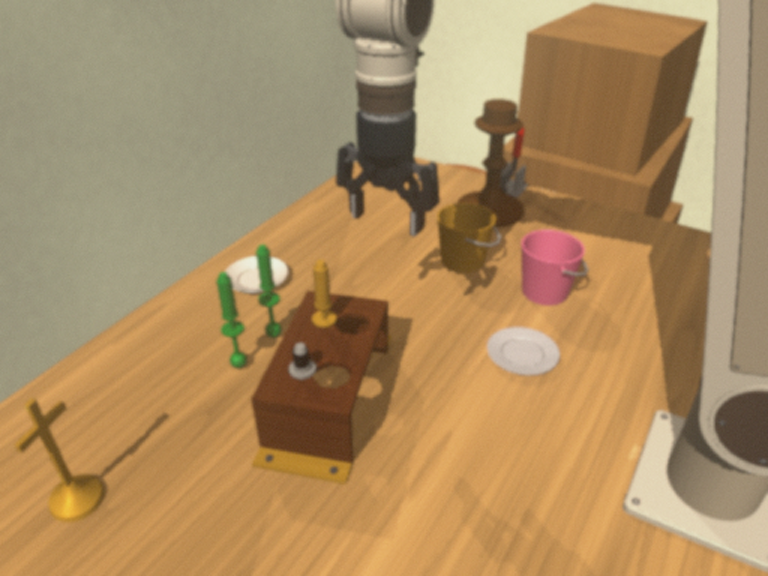

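Run:
```python
from h import *
import pickle
D=pickle.load(open('d.pkl','rb'))
f=lambda n,x0,y0,x1,y1,s:cv2.resize(D[n]['color'][y0:y1,x0:x1,::-1],None,fx=s,fy=s,interpolation=cv2.INTER_CUBIC)
top=np.hstack([f('scene',250,155,370,265,3.5),f('side',165,165,265,275,3.5)])
bot=np.hstack([f('scene',90,180,170,250,2.5),f('side',265,130,365,200,2.5)]); bot=cv2.copyMakeBorder(bot,0,0,0,top.shape[1]-bot.shape[1],0)
im=np.vstack([top,bot]);print(im.shape);cv2.imwrite('pics/c.png',cv2.convertScaleAbs(im,alpha=1.5))
```

```text
(560, 770, 3)
```

View pics/c.png

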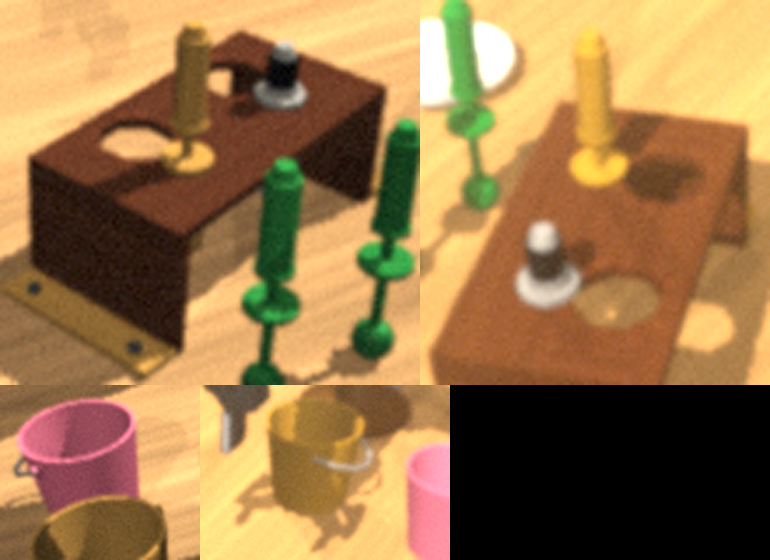

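Run:
```python
from h import *
import pickle
from scipy.optimize import least_squares
D=pickle.load(open('d.pkl','rb'));S,T=D['scene'],D['side']
s=lambda x,y:(250+x/3.5,155+y/3.5); t=lambda x,y:(165+(x-420)/3.5,165+y/3.5)
sc=[s(30,157),s(182,237),s(385,88),s(240,32)]
tc=[t(432,352),t(565,102),t(747,127)]
print('scene corners',[atz(S,*p,.1)[:2].round(3).tolist() for p in sc])
print('side corners',[atz(T,*p,.1)[:2].round(3).tolist() for p in tc])
a,b=s(193,26),t(592,30); print('top',tri([(S,*a),(T,*b)]).round(4), atz(S,*a,.203).round(3),atz(T,*b,.203).round(3))
a,b=s(188,156),t(598,166); print('collar',tri([(S,*a),(T,*b)]).round(4), atz(S,*a,.104).round(3),atz(T,*b,.104).round(3))
a,b=s(283,46),t(543,226); print('snuf top',tri([(S,*a),(T,*b)]).round(4))
# pail: silhouettes by hue
th=np.linspace(0,2*np.pi,90)
def frust(x,y): return np.array([[x+r*np.cos(q),y+r*np.sin(q),z] for z,r in((0,.042),(.1,.055)) for q in th])
boxes={'scene':(100,220,165,290),'side':(285,130,340,186)}
ob={}
for n,(x0,y0,x1,y1) in boxes.items():
    h=cv2.cvtColor(D[n]['color'],cv2.COLOR_RGB2HSV); 
    m=((h[...,0]>12)&(h[...,0]<32)&(h[...,1]>175)).astype(np.uint8); k=np.zeros_like(m);k[y0:y1,x0:x1]=m[y0:y1,x0:x1]
    k=cv2.morphologyEx(k,cv2.MORPH_OPEN,np.ones((3,3)))
    n_,l,st,_=cv2.connectedComponentsWithStats(k);i=1+st[1:,4].argmax();print(n,st[i]);ob[n]=st[i]
    cv2.imwrite(f'/tmp/{n}.png',(l==i)*255)
for n in boxes:
    x,y,w,hh,_=ob[n]
    f=lambda q:(lambda P:[P[:,0].min()-x,P[:,0].max()-x-w,P[:,1].max()-y-hh,P[:,1].min()-y])(proj(D[n],frust(*q)))
    r=least_squares(f,[.45,-.3]);print(n,r.x.round(4),r.fun.round(1))
```

```text
scene corners [[0.51, -0.014], [0.633, 0.027], [0.553, 0.251], [0.433, 0.209]]
side corners [[0.546, 0.252], [0.621, 0.027], [0.502, -0.012]]
top [0.5626 0.0717 0.2022] [0.567 0.072 0.203] [0.561 0.07  0.203]
collar [0.5611 0.0757 0.1027] [0.564 0.076 0.104] [0.559 0.075 0.104]
snuf top [0.5258 0.1744 0.1423]Traceback (most recent call last):
  File "<stdin>", line 22, in <module>
ValueError: attempt to get argmax of an empty sequence
```

Run:
```python
from h import *
import pickle
from scipy.optimize import least_squares
D=pickle.load(open('d.pkl','rb'))
th=np.linspace(0,2*np.pi,90)
def frust(x,y): return np.array([[x+r*np.cos(q),y+r*np.sin(q),z] for z,r in((0,.042),(.1,.055)) for q in th])
ob={'scene':(155/1.5,237/1.5,340/1.5,431/1.5),'side':(293,331.8,136,182.8)}
g=lambda n,q:(lambda P:np.array([P[:,0].min(),P[:,0].max(),P[:,1].min(),P[:,1].max()])-ob[n])(proj(D[n],frust(*q)))
for ns in(['scene'],['side'],['scene','side']):
    r=least_squares(lambda q:np.hstack([g(n,q) for n in ns]),[.5,-.25]);print(ns,r.x.round(4),r.fun.round(1))
```

```text
['scene'] [ 0.5159 -0.3103] [-1.1  1.2 -3.3  2.4]
['side'] [ 0.5063 -0.3126] [-0.4  0.4 -0.4  0.2]
['scene', 'side'] [ 0.5102 -0.3111] [-1.9  0.2 -4.6  0.7 -1.9 -1.1 -0.5  0.1]
```

Emit:
{"api": "move_arm", "payload": {"moves": [[[0.02,0.03,0.02,9,100],[0.055,0.065,0.03,19,100],[0.0625,0.074,0.03,19,100]]]}}

```text
clock: 0.52
eef_pos: [0.5642, 0.0759, 0.2613]
tool_rot: [0.58, 0.815, 0.001, 0.0]
ft_force: [-0.0, -0.4, -0.2]
grip_width: 0.0852
grasp_force: 0.0
```

Run:
```python
from h import *
import pickle
c=snap('wrist'); pickle.dump(c,open('w.pkl','wb'))
P=np.array([[.562,.0735,.203],[.562,.0735,.104],[.528+.945*-.025+.326*.055,.119-.326*.025-.945*.055,.1]])
print(proj(c,P).round(1))
save(c,'pics/w1.png',s=1.5)
```

```text
[[249.5 211.6]
 [250.4 179.5]
 [211.7 179.4]]
```

View pics/w1.png

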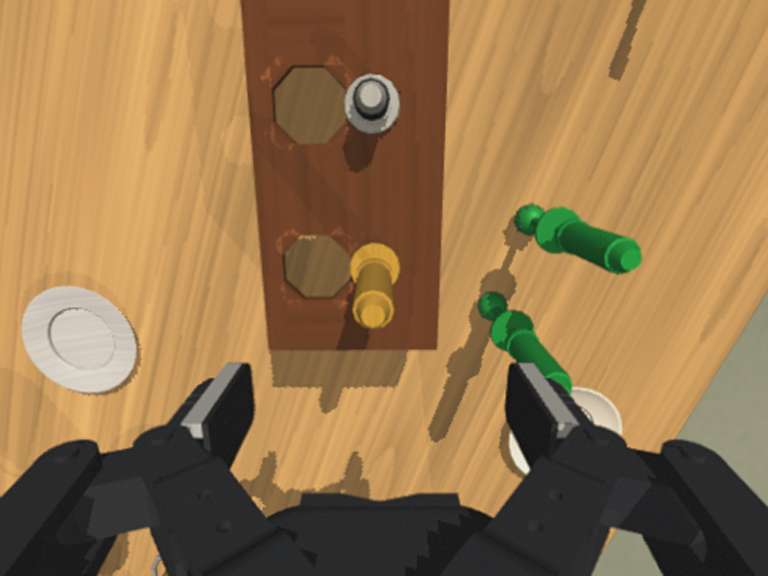

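Run:
```python
from h import *
import pickle
c=pickle.load(open('w.pkl','rb'))
for n,u,v,z in(('top',373,311,.203),('collar',375,263,.106),('hole',318,266,.1),('snuf',371,98,.143)): print(n,atz(c,u/1.5,v/1.5,z).round(4))
print(monitor.get_obs()['eef_pos'])
```

```text
top [0.5603 0.0765 0.203 ]
collar [0.56   0.0782 0.106 ]
hole [0.522  0.0612 0.1   ]
snuf [0.5245 0.1757 0.143 ]
[0.56381123 0.07604065 0.26049463]
```

Emit:
{"api": "move_arm", "payload": {"moves": [[[-0.002,0.0,-0.04,0,100],[-0.003,0.001,-0.08,0,100],[-0.003,0.001,-0.107,0,100],[-0.003,0.001,-0.107,0,60],[-0.003,0.001,-0.107,0,20]]]}}

```text
clock: 1.2
eef_pos: [0.5597, 0.0746, 0.1553]
tool_rot: [0.581, 0.814, 0.0, 0.0]
ft_force: [0.1, 0.0, 0.0]
grip_width: 0.0516
grasp_force: 0.0
```

Emit:
{"api": "move_arm", "payload": {"moves": [[[0,0,0,0,10],[0,0,0,0,10],[0,0,0,0,10],[0,0,0,0,10]]]}}

```text
clock: 1.7
eef_pos: [0.5607, 0.0751, 0.156]
tool_rot: [0.581, 0.814, 0.001, 0.001]
ft_force: [-0.1, 0.4, 6.7]
grip_width: 0.0205
grasp_force: 58.8
```

Emit:
{"api": "move_arm", "payload": {"moves": [[[0,0,0.004,0,10],[-0.013,-0.005,0.004,0,10],[-0.026,-0.0095,0.004,0,10],[-0.039,-0.0145,0.004,0,10],[-0.039,-0.0145,0.004,0,10]]]}}

```text
clock: 2.33
eef_pos: [0.5191, 0.0601, 0.1579]
tool_rot: [0.581, 0.814, -0.001, -0.001]
ft_force: [0.4, 0.2, -3.0]
grip_width: 0.0206
grasp_force: 59.1
```

Run:
```python
from h import *
c=snap('wrist');a=cv2.resize(c['color'][100:320,100:400,::-1],None,fx=1.3,fy=1.3)
d=snap('side');b=cv2.resize(d['color'][155:275,165:275,::-1],None,fx=3.3,fy=3.3)
h=max(a.shape[0],b.shape[0]);pad=lambda i:cv2.copyMakeBorder(i,0,h-i.shape[0],0,0,0)
cv2.imwrite('pics/s1.png',np.hstack([pad(a),pad(b)]))
o=monitor.get_obs();print(o['clock'],o['eef_pos'],o['ft_force'],o['grasp_force'])
```

```text
2.425 [0.52074007 0.0605523  0.15831391] [ 0.97359716  1.40117543 -2.97939969] 59.0540474653244
```

View pics/s1.png

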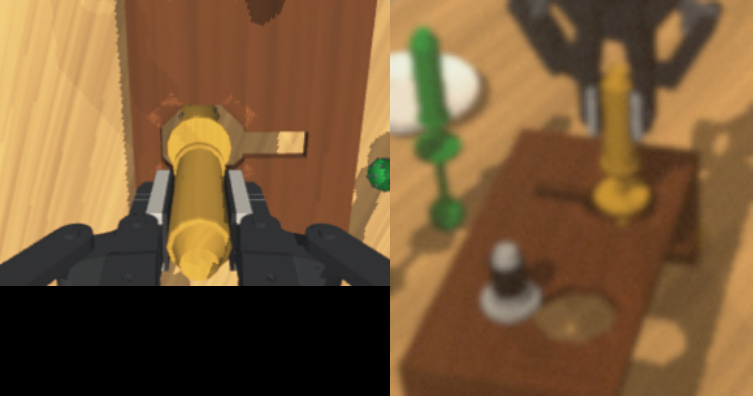

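Emit:
{"api": "move_arm", "payload": {"moves": [[[0,0,0.02,0,10],[0,0,0.05,0,10],[0,0,0.085,0,10],[0,0,0.12,0,10],[0,0,0.145,0,10]]]}}

```text
clock: 3.05
eef_pos: [0.5215, 0.0608, 0.3052]
tool_rot: [0.581, 0.814, 0.001, 0.001]
ft_force: [0.6, -0.2, -3.7]
grip_width: 0.0208
grasp_force: 59.3
```

Emit:
{"api": "move_arm", "payload": {"moves": [[[0,0,0,0,10],[0,-0.02,0,0,10],[0,-0.06,0,0,10],[-0.005,-0.11,0,0,10],[-0.008,-0.16,0,0,10]]]}}

```text
clock: 3.68
eef_pos: [0.512, -0.1005, 0.3013]
tool_rot: [0.58, 0.814, -0.001, -0.001]
ft_force: [1.2, 0.5, -2.9]
grip_width: 0.0207
grasp_force: 59.2
```

Emit:
{"api": "move_arm", "payload": {"moves": [[[0,-0.05,0,0,10],[0,-0.1,0,0,10],[0,-0.15,0,0,10],[0,-0.19,0,0,10],[0,-0.19,0,0,10]]]}}

```text
clock: 4.3
eef_pos: [0.5118, -0.2923, 0.3003]
tool_rot: [0.583, 0.813, -0.0, -0.002]
ft_force: [0.7, 1.3, -4.4]
grip_width: 0.0207
grasp_force: 59.3
```

Run:
```python
from h import *
import pickle
D={n:snap(n) for n in('wrist','scene','side')};pickle.dump(D,open('e.pkl','wb'))
print(D['wrist']['p'])
f=lambda n,x0,y0,x1,y1,s:cv2.resize(D[n]['color'][y0:y1,x0:x1,::-1],None,fx=s,fy=s,interpolation=cv2.INTER_CUBIC)
im=np.hstack([f('wrist',0,0,512,384,.9),np.vstack([f('scene',80,150,190,300,2),f('side',270,70,380,200,2)])[:600]] ) if 0 else None
a=f('wrist',0,0,512,384,.9);b=np.vstack([f('scene',80,140,180,300,1.9),f('side',270,70,370,200,1.9)])
h=max(a.shape[0],b.shape[0]);pad=lambda i:cv2.copyMakeBorder(i,0,h-i.shape[0],0,0,0)
im=np.hstack([pad(a),pad(b)]);print(im.shape);cv2.imwrite('pics/p1.png',im)
o=monitor.get_obs();print(o['clock'],o['eef_pos'])
```

```text
[ 0.48833214 -0.22300409  0.44368498]
(551, 651, 3)
4.45 [ 0.51225166 -0.28881104  0.30180268]
```

View pics/p1.png

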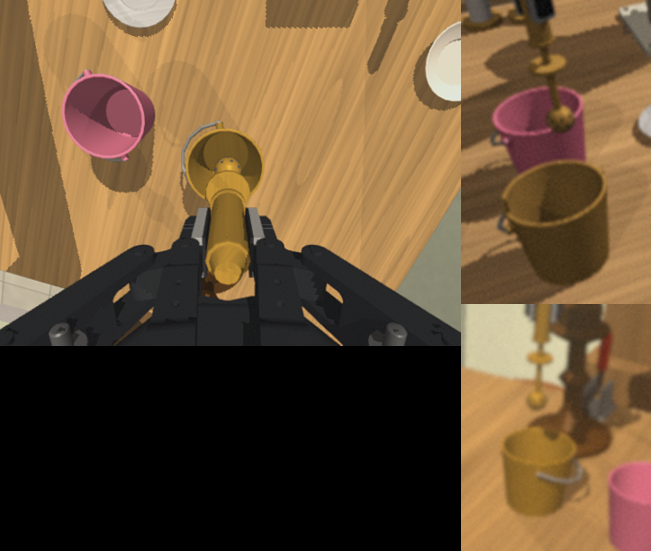

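Run:
```python
from h import *
import pickle
from scipy.optimize import least_squares
D=pickle.load(open('e.pkl','rb'));c=D['wrist'];s=D['scene'];t=D['side']
th=np.linspace(0,2*np.pi,90)
rim=lambda q:proj(c,np.array([[q[0]+.055*np.cos(a),q[1]+.055*np.sin(a),.1] for a in th]))
g=lambda q:(lambda P:np.array([P[:,0].min()-188/.9,P[:,0].max()-263/.9,P[:,1].min()-129/.9]))(rim(q))
r=least_squares(g,[.51,-.3]);print('rim',r.x,r.fun)
rs=lambda x,y:atz(s,80+(x-461)/1.9,140+y/1.9,.1); print('scene rim',rs(555,190))
a=(80+(561-461)/1.9,140+118/1.9);b=(270+(537-461)/1.9,70+(398-304)/1.9)
print('head',tri([(s,*a),(t,*b)]))
hz=.199;print(atz(c,229/.9,164/.9,hz),atz(s,*a,hz),atz(t,*b,hz))
a=(80+(548-461)/1.9,140+64/1.9);b=(270+(540-461)/1.9,70+(358-304)/1.9);print('collar',tri([(s,*a),(t,*b)]))
```

```text
rim [ 0.51543003 -0.31518467] [-2.62895284  2.62908318  0.2186893 ]
scene rim [ 0.51573216 -0.31224659  0.1       ]
head [ 0.51138872 -0.29026396  0.18520101]
[ 0.50916823 -0.28240961  0.199     ] [ 0.5371489  -0.29107971  0.199     ] [ 0.50046771 -0.26848918  0.199     ]
collar [ 0.51002561 -0.28952975  0.24679073]
```

Emit:
{"api": "move_arm", "payload": {"moves": [[[-0.003,-0.01,0,0,10],[-0.003,-0.01,-0.03,0,10],[-0.003,-0.01,-0.07,0,10],[-0.003,-0.01,-0.105,0,10],[-0.003,-0.01,-0.14,0,10]]]}}

```text
clock: 5.08
eef_pos: [0.5096, -0.2991, 0.1625]
tool_rot: [0.58, 0.814, -0.0, 0.0]
ft_force: [0.4, 0.4, -4.4]
grip_width: 0.0207
grasp_force: 59.2
```

Emit:
{"api": "move_arm", "payload": {"moves": [[[0,0,-0.006,0,10],[0,0,-0.012,0,10],[0,0,-0.016,0,10],[0,0,-0.018,0,10]]]}}

```text
clock: 5.58
eef_pos: [0.5101, -0.2998, 0.1463]
tool_rot: [0.581, 0.814, 0.0, 0.001]
ft_force: [0.4, -0.5, -3.4]
grip_width: 0.0205
grasp_force: 59.3
```

Emit:
{"api": "move_arm", "payload": {"moves": [[[0,0,-0.003,0,10],[0,0,-0.006,0,10],[0,0,-0.006,0,10]]]}}

```text
clock: 5.95
eef_pos: [0.5093, -0.2994, 0.139]
tool_rot: [0.581, 0.814, -0.0, -0.0]
ft_force: [0.1, 0.7, -3.9]
grip_width: 0.0205
grasp_force: 59.3
```

Emit:
{"api": "move_arm", "payload": {"moves": [[[0,0,-0.002,0,10],[0,0,-0.003,0,10],[0,0,-0.003,0,10]]]}}

```text
clock: 6.32
eef_pos: [0.5097, -0.2997, 0.1368]
tool_rot: [0.581, 0.814, -0.0, 0.0]
ft_force: [-0.8, -0.1, -0.4]
grip_width: 0.0207
grasp_force: 59.8
```

Emit:
{"api": "move_arm", "payload": {"moves": [[[0,0,0,0,30],[0,0,0,0,40],[0,0,0,0,60],[0,0,0,0,60],[0,0,0,0,60]]]}}

```text
clock: 6.95
eef_pos: [0.5095, -0.2995, 0.1363]
tool_rot: [0.581, 0.814, 0.0, 0.0]
ft_force: [-0.7, 0.7, 0.4]
grip_width: 0.0512
grasp_force: 0.0
```

Run:
```python
from h import *
D={n:snap(n) for n in('wrist','scene','side')}
f=lambda n,x0,y0,x1,y1,s:cv2.resize(D[n]['color'][y0:y1,x0:x1,::-1],None,fx=s,fy=s,interpolation=cv2.INTER_CUBIC)
a=f('wrist',100,80,412,384,1.4);b=np.vstack([f('scene',80,140,180,300,1.9),f('side',270,70,370,200,1.9)])
h=max(a.shape[0],b.shape[0]);pad=lambda i:cv2.copyMakeBorder(i,0,h-i.shape[0],0,0,0)
cv2.imwrite('pics/r1.png',np.hstack([pad(a),pad(b)]))
```

```text
(no output)
```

View pics/r1.png

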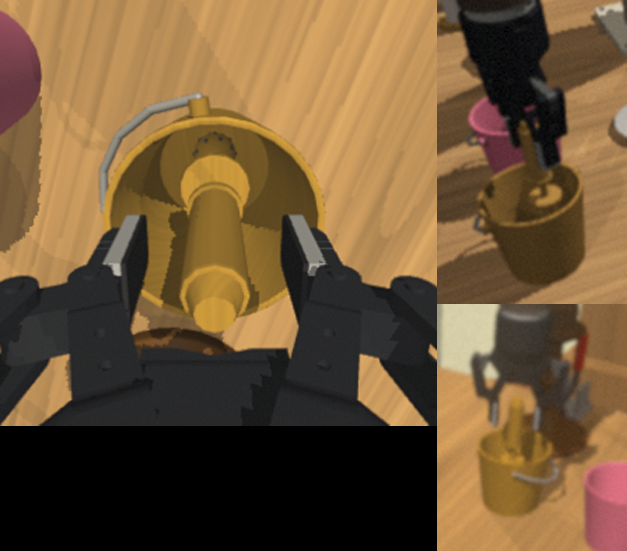

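Emit:
{"api": "move_arm", "payload": {"moves": [[[0,0,0,0,85],[0,0,0,0,85],[0,0,0,0,85],[0,0,0.02,0,85],[0,0,0.05,0,85]]]}}

```text
clock: 7.72
eef_pos: [0.5087, -0.299, 0.1857]
tool_rot: [0.581, 0.814, -0.0, -0.001]
ft_force: [1.5, -0.8, -0.4]
grip_width: 0.0724
grasp_force: 0.0
```

Emit:
{"api": "move_arm", "payload": {"moves": [[[0,0,0.04,0,85],[0,0,0.09,0,85],[0,0.04,0.13,0,85],[0,0.1,0.14,0,85],[0,0.15,0.14,0,85]]]}}

```text
clock: 8.35
eef_pos: [0.51, -0.1481, 0.328]
tool_rot: [0.581, 0.814, 0.001, 0.002]
ft_force: [1.0, 0.2, -0.4]
grip_width: 0.0725
grasp_force: 0.0
```

Emit:
{"api": "move_arm", "payload": {"moves": [[[0,0,0,0,85],[0,0,0,0,85],[0,0,0,0,85],[0,0,0,0,85],[0,0,0,0,85]]]}}

```text
clock: 8.98
eef_pos: [0.5094, -0.1503, 0.326]
tool_rot: [0.581, 0.814, -0.0, -0.0]
ft_force: [0.6, -0.5, -0.6]
grip_width: 0.073
grasp_force: 0.0
```

Run:
```python
from h import *
D={n:snap(n) for n in('scene','side')}
f=lambda n,x0,y0,x1,y1,s:cv2.resize(D[n]['color'][y0:y1,x0:x1,::-1],None,fx=s,fy=s,interpolation=cv2.INTER_CUBIC)
cv2.imwrite('pics/r2.png',np.hstack([f('scene',70,160,190,300,3),f('side',260,70,380,210,3)]))
```

```text
(no output)
```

View pics/r2.png

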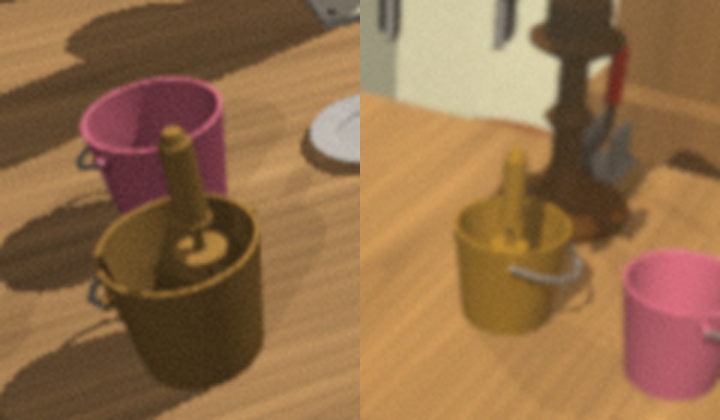

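Emit:
{"api": "move_arm", "payload": {"moves": [[[0,0,0,0,85],[0,0,0,0,85],[0,0,0,0,85],[0,0,0,0,85],[0,0,0,0,85]]]}}

```text
clock: 9.7
eef_pos: [0.5095, -0.1495, 0.3263]
tool_rot: [0.581, 0.814, -0.0, 0.0]
ft_force: [0.4, -0.9, -0.3]
grip_width: 0.0727
grasp_force: 0.0
```

Run:
```python
from h import *
import time
i=cv2.imread('pics/r2.png');D={n:snap(n) for n in('scene','side')}
f=lambda n,x0,y0,x1,y1,s:cv2.resize(D[n]['color'][y0:y1,x0:x1,::-1],None,fx=s,fy=s,interpolation=cv2.INTER_CUBIC)
j=np.hstack([f('scene',70,160,190,300,3),f('side',260,70,380,210,3)])
d=cv2.GaussianBlur(cv2.absdiff(i,j),(9,9),0).max(2);print(d.max(),(d>25).sum(),(d>15).sum());S,T=D['scene'],D['side']
t=tri([(S,70+174/3,160+132/3),(T,260+(515-360)/3,70+153/3)]);c=tri([(S,70+202/3,160+250/3),(T,260+(508-360)/3,70+245/3)]);print(t,c)
v=t-c;print(np.degrees(np.arccos(v[2]/np.linalg.norm(v))), 'head~',c-v/np.linalg.norm(v)*.063, monitor.get_obs()['clock'])
```

```text
16 0 5
[ 0.50818397 -0.29804635  0.17981175] [ 0.50955307 -0.29962521  0.08283655]
1.2345209235442538 head~ [ 0.5104423  -0.30065069  0.01985117] 9.8
```

Emit:
{"api": "move_arm", "payload": {"moves": [[[0,0,0,0,85],[0,0,0,0,85],[0,0,0,0,85],[0,0,0,0,85],[0,0,0,0,85]]]}}

```text
clock: 10.42
eef_pos: [0.5095, -0.1495, 0.3263]
tool_rot: [0.581, 0.814, -0.0, -0.0]
ft_force: [0.1, 0.3, -0.3]
grip_width: 0.0729
grasp_force: 0.0
```

Emit:
{"api": "move_arm", "payload": {"moves": [[[0,0,0,0,85],[0,0,0,0,85],[0,0,0,0,85],[0,0,0,0,85],[0,0,0,0,85]]]}}

```text
clock: 11.05
eef_pos: [0.5095, -0.1495, 0.3263]
tool_rot: [0.581, 0.814, 0.0, -0.0]
ft_force: [0.4, -0.1, 0.3]
grip_width: 0.0726
grasp_force: 0.0
```

Emit:
{"api": "move_arm", "payload": {"moves": [[[0,0,0,0,85],[0,0,0,0,85],[0,0,0,0,85],[0,0,0,0,85],[0,0,0,0,85]]]}}

```text
clock: 11.68
eef_pos: [0.5095, -0.1495, 0.3263]
tool_rot: [0.581, 0.814, 0.0, -0.0]
ft_force: [-0.2, -0.1, -0.5]
grip_width: 0.0724
grasp_force: 0.0
```

Run:
```python
from h import *
i=cv2.imread('pics/r2.png');D={n:snap(n) for n in('scene','side')}
f=lambda n,x0,y0,x1,y1,s:cv2.resize(D[n]['color'][y0:y1,x0:x1,::-1],None,fx=s,fy=s,interpolation=cv2.INTER_CUBIC)
j=np.hstack([f('scene',70,160,190,300,3),f('side',260,70,380,210,3)]);cv2.imwrite('pics/r3.png',j)
d=cv2.GaussianBlur(cv2.absdiff(i,j),(9,9),0).max(2);print(d.max(),(d>25).sum(),(d>15).sum(),monitor.get_obs()['clock'])
```

```text
17 0 10 11.775
```

The tool is at rest in the pail, but it is standing almost upright instead of leaning. I'll nudge it gently against the rim from the -x side with the fingers shut.

Emit:
{"api": "move_arm", "payload": {"moves": [[[-0.03,-0.05,0,0,0],[-0.06,-0.1,0,0,0],[-0.06,-0.148,0,0,0],[-0.06,-0.148,0,0,0],[-0.06,-0.148,-0.04,0,0]]]}}

```text
clock: 12.4
eef_pos: [0.4512, -0.2987, 0.2888]
tool_rot: [0.581, 0.814, 0.0, 0.004]
ft_force: [0.7, -0.2, -0.7]
grip_width: -0.0003
grasp_force: 0.0
```

Emit:
{"api": "move_arm", "payload": {"moves": [[[0,0,-0.04,0,0],[0,0,-0.08,0,0],[0,0,-0.12,0,0],[0,0,-0.12,0,0]]]}}

```text
clock: 12.9
eef_pos: [0.4475, -0.295, 0.1633]
tool_rot: [0.58, 0.814, 0.0, -0.004]
ft_force: [-0.1, -0.2, -0.5]
grip_width: 0.0002
grasp_force: 0.0
```

Emit:
{"api": "move_arm", "payload": {"moves": [[[0.012,0,0,0,0],[0.022,0,0,0,0],[0.028,0,0,0,0],[0.034,0,0,0,0],[0.04,0,0,0,0]]]}}

```text
clock: 13.52
eef_pos: [0.4899, -0.2975, 0.1665]
tool_rot: [0.581, 0.814, 0.0, 0.0]
ft_force: [-0.4, -0.9, -0.1]
grip_width: -0.0001
grasp_force: 0.0
```

Run:
```python
from h import *
D={n:snap(n) for n in('scene','side')}
f=lambda n,x0,y0,x1,y1,s:cv2.resize(D[n]['color'][y0:y1,x0:x1,::-1],None,fx=s,fy=s,interpolation=cv2.INTER_CUBIC)
cv2.imwrite('pics/r4.png',np.hstack([f('scene',70,160,190,300,3),f('side',260,70,380,210,3)]))
```

```text
(no output)
```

View pics/r4.png

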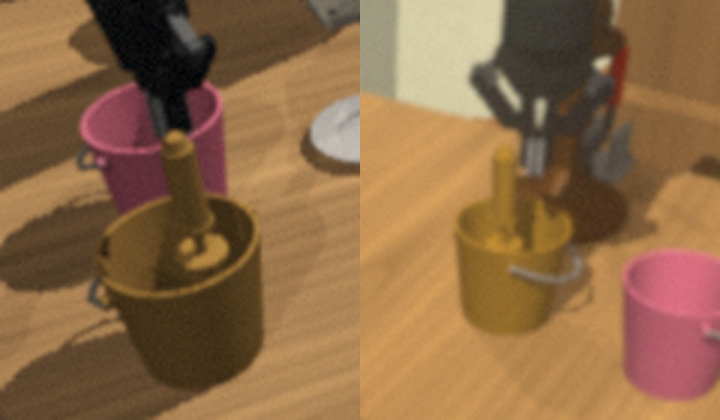

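The handle top in the side view has moved from (515,153) to about (505,150), so the tool has started to tilt. I'll push a bit further, then back away. That was the tenth picture.

Emit:
{"api": "move_arm", "payload": {"moves": [[[0.006,0,0,0,0],[0.012,0,0,0,0],[0.016,0,0,0,0],[0.016,0,0,0,0],[0.016,0,0,0,0]]]}}

```text
clock: 14.25
eef_pos: [0.5054, -0.2975, 0.1662]
tool_rot: [0.581, 0.814, -0.0, -0.0]
ft_force: [0.3, 0.1, 0.8]
grip_width: -0.0
grasp_force: 0.0
```

Emit:
{"api": "move_arm", "payload": {"moves": [[[-0.01,0,0,0,0],[-0.03,0,0,0,0],[-0.05,0,0.03,0,0],[-0.05,0.05,0.09,0,0],[-0.05,0.11,0.14,0,0]]]}}

```text
clock: 14.88
eef_pos: [0.4544, -0.2105, 0.2872]
tool_rot: [0.582, 0.813, 0.0, 0.0]
ft_force: [1.6, 0.1, 0.2]
grip_width: 0.0001
grasp_force: 0.0
```

Emit:
{"api": "move_arm", "payload": {"moves": [[[0,0.05,0,0,0],[0,0.05,0,0,0],[0,0.05,0,0,0],[0,0.05,0,0,0],[0,0.05,0,0,0]]]}}

```text
clock: 15.5
eef_pos: [0.4552, -0.1617, 0.2852]
tool_rot: [0.581, 0.814, -0.0, -0.0]
ft_force: [-0.0, -0.6, -0.1]
grip_width: 0.0003
grasp_force: 0.0
```

Emit:
{"api": "move_arm", "payload": {"moves": [[[0,0,0,0,0],[0,0,0,0,0],[0,0,0,0,0],[0,0,0,0,0],[0,0,0,0,0]]]}}

```text
clock: 16.12
eef_pos: [0.4555, -0.1607, 0.2858]
tool_rot: [0.581, 0.814, 0.0, 0.0]
ft_force: [0.0, 0.5, 0.7]
grip_width: -0.0
grasp_force: 0.0
```

```bash
cat > chk.py <<'E'
from h import *
import os,pickle
D={n:snap(n) for n in('scene','side')}
f=lambda n,x0,y0,x1,y1:D[n]['color'][y0:y1,x0:x1]
P=pickle.load(open('d.pkl','rb'))  # episode start
# pail shift: match lower pail patch start vs now
for n,(x0,y0,x1,y1) in {'scene':(105,255,160,290),'side':(290,155,335,186)}.items():
    t=f(n,x0,y0,x1,y1) if 0 else P[n]['color'][y0:y1,x0:x1]
    r=cv2.matchTemplate(D[n]['color'][y0-15:y1+15,x0-15:x1+15],t,cv2.TM_CCOEFF_NORMED);_,v,_,l=cv2.minMaxLoc(r);print(n,'pail shift px',l[0]-15,l[1]-15,round(v,3))
for n,(x0,y0,x1,y1) in {'scene':(250,155,365,235),'side':(165,225,270,275)}.items():
    r=cv2.GaussianBlur(cv2.absdiff(D[n]['color'],P[n]['color']),(7,7),0).max(2)[y0:y1,x0:x1];
# handle tip in each view: difference from start, brightest changed blob above rim
    q=None
for n,(x0,y0,x1,y1) in {'scene':(85,170,190,300),'side':(265,85,375,190)}.items():
    d=cv2.GaussianBlur(cv2.absdiff(D[n]['color'],P[n]['color']),(5,5),0).max(2)[y0:y1,x0:x1]>28
    k,l,s,c=cv2.connectedComponentsWithStats(d.astype(np.uint8));o=[(s[i].tolist()) for i in range(1,k) if s[i][4]>25]
    print(n,[[a+x0,b+y0,w,h,ar] for a,b,w,h,ar in o])
if os.path.exists('prev.pkl'):
    Q=pickle.load(open('prev.pkl','rb'))
    for n,(x0,y0,x1,y1) in {'scene':(85,170,190,300),'side':(265,85,375,190)}.items():
        d=cv2.GaussianBlur(cv2.absdiff(D[n]['color'],Q[n]['color']),(5,5),0).max(2)[y0:y1,x0:x1];print('since prev',n,d.max())
pickle.dump(D,open('prev.pkl','wb'))
E
python3 chk.py
```

```text
scene pail shift px -1 0 0.801
side pail shift px 0 0 0.74
scene [[133, 170, 47, 17, 219], [85, 177, 9, 6, 26], [85, 200, 11, 6, 30], [136, 226, 51, 74, 787], [109, 228, 10, 10, 54], [123, 230, 12, 8, 64], [101, 237, 19, 22, 217]]
side [[265, 85, 35, 72, 1390], [294, 85, 39, 26, 512], [325, 106, 8, 7, 42], [336, 124, 39, 39, 527], [279, 126, 55, 64, 1499]]
```

```bash
python3 chk.py|tail -2
python3 - <<'E'
from h import *
import pickle
D=pickle.load(open('prev.pkl','rb'))
f=lambda n,x0,y0,x1,y1,s:cv2.resize(D[n]['color'][y0:y1,x0:x1,::-1],None,fx=s,fy=s,interpolation=cv2.INTER_CUBIC)
cv2.imwrite('pics/r5.png',np.hstack([f('scene',70,160,190,300,3),f('side',260,70,380,210,3)]))
E
```

```text
since prev scene 5
since prev side 6
```

View pics/r5.png

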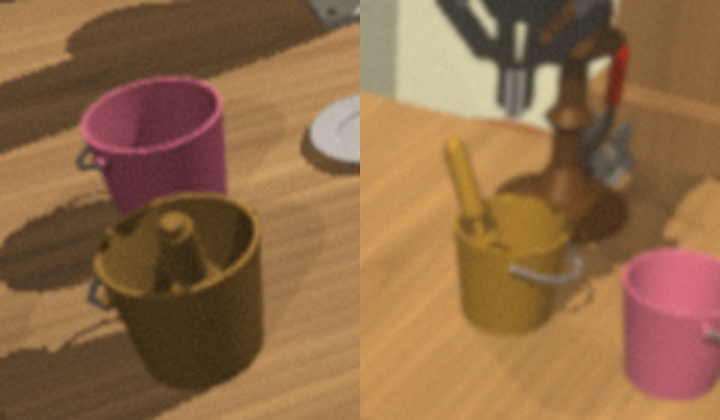

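The aspergillum now leans steadily on the pail's +x wall: its handle top is at (455,145) in the side half and (175,220) in the scene half. The pail is upright and hasn't moved, and the arm is clear.

```bash
python3 -c "
from workcell import job
print(job.job_done())"
```

```text
the job is handed in; nothing more can be done
None
```

I slid the aspergillum along its slot, lifted it out, lowered it head down to the bottom of the pail and released it; it now leans at rest on the pail's wall with the pail upright and in place, I kept clear of the snuffer but did not re-measure it at the end, and the job is handed in with no verdict returned.

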